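# Hold the bolt head behind the bracket against the nut drive

## Task

Press the red treadle of the nut-driving fixture down to its stop so that it stays down and the drive starts pulling on the nut. Then reach down into the narrow gap behind the bracket, grasp the brass T-shaped bolt head there across its two flat sides, bring it back upright and hold it so that it cannot turn with the nut. Finish while still holding it upright, with the treadle still down; leave the cup, glue bottle and tape roll where they stand.

Things in the scene. Friction and masses are not known exactly. Their poses are not given: they have to be found in the camera images.
- fixture: Fixture fixed on a plywood board 30 mm thick. Origin on the worktop under the bolt axis, in the middle of the bracket's front flange; x points across the bracket to its rear, y along it, z up; turned up to 0.3 rad. Board and steel plate: up to 42 mm high, x -100..91, y -55..55 mm, with a wing to y 138 for the treadle. Blue drive housing in front of the bracket: x -93..-35, y -44..44 mm, top 128 mm above the worktop.
- gap (a point): Middle of the mouth of the gap behind the bracket's front flange, 134 mm above the worktop, right above the bolt head. The aluminium U-channel bracket is 94 mm wide (y) with two upright flanges 8 mm thick up to this height; the gap between them is 64 mm wide (x), open above and at both ends, floor 50 mm above the worktop. Axes as the fixture's.
- bolt_head (a point): Centre of the brass bolt head in the gap, midway between the flanges, 108 mm above the worktop: a bar 16 mm long (x, bolt axis), 14 mm across its two flat sides (y), 40 mm tall (z). Axes as the fixture's while upright; it turns about x. Treadle down: leans 0.3 rad (top to the fixture's -y) in about 0.5 s, sprung, up to 0.12 N m; closing fingers on the flat sides squares it up.
- pedal_press (a point): Point to press, on top of the red treadle: a plate 85 by 48 by 6 mm on the fixture's +y side, beside the blue housing. This point is on its centre line, 65 mm from the hinge, which runs along the fixture's y, 76 mm above the worktop; the free end points to -x and slopes up 0.3 rad. The point lies about 101 mm above the worktop when up, 82 mm when down (level).
- pedal (a joint): Treadle angle: 0 up (start), 0.30 rad down on its stop. Over-centre mechanism: it takes about 7 N at the pressing point at first, less and less up to about 0.16 rad, then it snaps down to the stop by itself and stays there.
- cup_mid (a point): Blue plastic beaker, 64 mm wide, 98 mm high, standing; point half-way up. A bystander.
- glue_mid (a point): Small white glue bottle with yellow cap, 29 mm wide, 90 mm high, standing; point half-way up. A bystander.
- tape_mid (a point): Roll of cream masking tape, 85 mm across, 25 mm high, lying flat; point half-way up. A bystander.

How it is judged:
By the outcome, as a careful person would: the job done as asked, in the order asked, and still so for the second after the job is handed in, while the arm keeps its last pose, push and grip.
It also fails if it takes over 32 s, if anything falls off the work surface, if the arm or the gripper's body presses on something with over 40 N, if the wrist force passes 120 N, or if a joint passes its speed limit or range.

## Robot

A 7-joint arm with a two-finger parallel gripper is mounted at the origin on a cart in front of the work surface, level with it; the furniture and walls round the work are solid. World frame = base frame: x ahead of the robot, y to its left, z up, the work surface at z = 0. Lengths are in mm, angles in rad, forces in N, time in s.
With the tool pointing down it reaches from about 400 to 875 mm from the base axis. Payload 4.4 kg.
Tool frame: the origin (TCP) lies on the centre line of the jaws, within the pads' length; the fingertips stand 25 mm ahead of it and the grasp point (between the pads) lies 6 mm ahead of it (ctrl.finger_overhang is the distance from the TCP to the fingertips, in mm); z points along the fingers, y is the line along which they close (so a half turn about z gives the same grasp; the last joint's range is limited). The gripper opens to 85 mm and grips with 20 to 120 N. Pads are 22 mm wide; open, the fingers measure 114 mm over their backs; the gripper's body (76 mm by 85 mm) begins 54 mm behind the grasp point. The pads swing forward as they close: fully open they stand 13 mm farther back than shut.
Start: joints at [-1.206, 0.628, 0.038, 1.517, -0.027, 0.996, -0.02], TCP at [271.418, 590.635, 256.313] pointing down, gripper open.
Joint ranges: [-3.06, 3.06], [-0.37, 2.12], [-1.25, 1.32], [0.18, 2.47], [-1.1, 4.24], [0.23, 1.98], [-2.94, 2.94]. Speed limits (rad/s): [2.57, 2.57, 3.14, 3.14, 3.14, 3.14, 3.14].

## Interface

Orientations are given as [roll, pitch, yaw] about the fixed x, y, z axes, in that order (R = Rz(yaw) Ry(pitch) Rx(roll)).
In Python, from cell import ctrl gives the robot as it stands. The module is installed in compiled form; this text tells all that it offers.
- The arm moves only by the tool play_rows, never from a script. Its argument "targets" is a list of rows, each a list of 5 numbers: the closure, from 0 (fully open) to 1 (shut), then the shift along the tool's x, y, z in cm, then the turn about the tool's z in degrees. In form: [[gripper, dx, dy, dz, spin], ...]. A call has 1 to 10 rows; each row is the pose to reach, as a shift and turn from the pose commanded when the call began, along the tool's axes at that moment; what a row does not reach only later rows make up. A row lasts 1/10 s, in which the tool goes at most 50 mm and 8.59 degrees, less where a joint would pass 70% of its speed; a pose out of reach is approached as far as the arm can. A call with a gripper value outside its range is refused whole. The fingers move at their own pace and stop on an object; the grip force is fixed at half the most. Time passes only in rows, so rows that repeat a pose let the fingers close. It gives the time, the measured TCP pose, the force, the opening and the grip force at its end, in the units of the state.
- ctrl.read_state(): the state, without advancing time (a new reading comes with each control period).
- ctrl.get_image(name): name is "scene" or "top" or "wrist"; returns (picture, depth): 400x640x3 uint8, red, green, blue; 400x640 float32, mm along the optical axis (not along the pixel's ray), 0 where there is no reading.
- ctrl.calibration(name): a dict with "vfov" (degrees; the focal length in pixels is half the picture's height over the tangent of half this angle, whatever the lens; pixels are square), "cx", "cy" (the principal point, pixels), "extrinsics" (4x4, takes a point from camera to world coordinates); the wrist camera has in their place "mount" (4x4, takes a point from camera to tool coordinates, whose origin is the TCP and whose axes are the flange's). Camera axes: x right, y down, z forward; pixel columns grow to the right and rows downward; lengths in mm; the calibration is good to about 2 mm. A picture is of the moment at which its call begins: read the wrist's pose just before it. calibration takes no time and is no camera call.
- ctrl.finish_job(): hands the job in; it is judged then, once.
Trained networks look in the newest picture that a camera, given by its name, has taken for a name from the list of things; names that differ only in an ending like _2 or _b are one class to them, and where a whole thing is asked for, a point or a joint stands for the part that bears it (a point fixed in the world has none). Each returns a list of dicts, best first, with "confidence" (0 to 1); they miss things now and then, are a little off and sometimes report something else, mostly with a low value. They report only what shows in the picture. A call takes as long as a camera call.
- ctrl.search_frame(camera, name): "bbox" ([left, top, right, bottom] in pixels, round what is visible of it).
- ctrl.trace(camera, name): "pixels" (400x640 bool, what is visible of it) and "bbox" ([left, top, right, bottom] in pixels, round what is visible of it).
The state is a dict: "clock": time; "qpos": joint angles; "qd": joint speeds; "tau": joint torques, N m; "eef_pos": TCP position; "tool_rot": TCP orientation; "force": force on the tool from outside, world axes, zero at the start; "torque": the same for the moment, N m; "width": finger opening in mm; "gripper_force": force on a finger pad.
Only numpy, scipy, OpenCV 4.12 (cv2) and the standard library are available. Lean on these libraries where they do the work, as an engineer would, in place of code of your own. Each camera call takes 0.05 s, during which the arm holds its last target. There are 200 camera calls.

## Working session

There is one attempt and no reset: what is moved stays moved. The work goes in short steps, Python scripts to look and compute and a tool call to move; the robot and the scene stay as the last step left them, time stands still between calls to the robot, and variables do not carry over. Pictures are saved under pics/ and viewed, at most 10 in all, crops included, and the job is handed in when it is done.

Besides the shell and the picture viewer there is one more tool, called as name([rows], argument=value, ...), one row to a line, values as JSON. play_rows: Moves the arm, as the interface text tells. Its arguments: {"type":"object","properties":{"targets":{"type":"array"}},"required":["targets"]}

```bash
mkdir -p pics
cat > h.py <<'E'
import numpy as np, cv2
from cell import ctrl
from scipy.spatial.transform import Rotation as Ro
def cam(n):
    st=ctrl.read_state(); im,d=ctrl.get_image(n); c=ctrl.calibration(n)
    if 'mount' in c:
        T=np.eye(4);T[:3,:3]=Ro.from_euler('xyz',st['tool_rot']).as_matrix();T[:3,3]=st['eef_pos'];E=T@np.array(c['mount'])
    else: E=np.array(c['extrinsics'])
    f=200/np.tan(np.radians(c['vfov'])/2)
    v,u=np.mgrid[0:400,0:640]
    P=np.stack([(u-c['cx'])/f*d,(v-c['cy'])/f*d,d],-1)@E[:3,:3].T+E[:3,3]
    P[d==0]=np.nan
    return im,d,P
def save(n,im): cv2.imwrite('pics/'+n+'.png',im[:,:,::-1])
E
python3 - <<'E'
from h import *
s=ctrl.read_state(); print(s['clock'],s['eef_pos'],s['tool_rot'],s['width'])
ims=[]
for n in ['scene','top']:
    im,d,P=cam(n); ims.append(im)
    for o in ['fixture','bolt_head','pedal','cup_mid','glue_mid','tape_mid']:
        r=ctrl.trace(n,o)
        for q in r[:1]:
            p=P[q['pixels']]; print(n,o,round(q['confidence'],2),q['bbox'],np.nanmedian(p,0).round(),np.nanpercentile(p,2,axis=0).round(),np.nanpercentile(p,98,axis=0).round())
a=np.vstack(ims); save('a',cv2.resize(a,(480,600)))
save('top',ims[1])
E
```

```text
0.0 [271.14509351 590.10984294 255.40227214] [-3.13970012e+00 -1.25067867e-05  2.71077883e+00] 85.58454144470448
scene fixture 0.69 [285.1, 174.4, 383.3, 280.3] [568. 181.  51.] [381. 107.  17.] [614. 259. 134.]
scene bolt_head 0.45 [315.0, 191.2, 325.0, 207.6] [573. 147. 112.] [565. 137.  91.] [581. 152. 128.]
scene glue_mid 0.57 [255.6, 296.1, 273.9, 340.5] [488. 502.  40.] [479. 487.   2.] [502. 508.  81.]
scene tape_mid 0.86 [186.8, 293.9, 233.5, 332.9] [602. 509.  22.] [564. 465.  -1.] [644. 544.  26.]
top fixture 0.96 [298.8, 159.1, 381.0, 268.4] [488. 165.  81.] [390.  86.  27.] [612. 254. 133.]
top bolt_head 0.57 [349.7, 172.5, 360.3, 183.5] [573. 142. 126.] [565. 134.  97.] [582. 147. 129.]
top pedal 0.85 [308.6, 211.7, 331.9, 256.3] [450. 217.  93.] [409. 193.  77.] [492. 243. 106.]
top cup_mid 0.56 [419.4, 197.4, 458.6, 225.3] [507. -77.  50.] [474. -95.   2.] [533. -35.  98.]
top glue_mid 0.51 [204.0, 208.4, 217.0, 220.7] [491. 483.  53.] [480. 476.   3.] [505. 499.  88.]
top tape_mid 0.93 [194.0, 160.0, 228.6, 191.4] [604. 498.  23.] [564. 459.  -1.] [645. 537.  27.]
```

View pics/a.png

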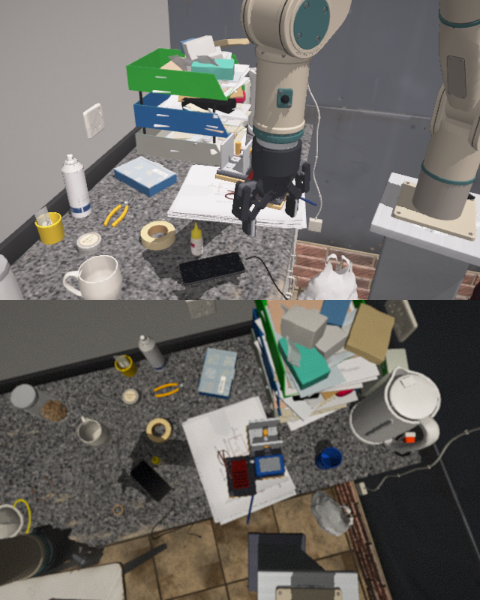

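Run:
```python
from h import *
im,d,P=cam('top')
r=ctrl.trace('top','fixture')[0]['pixels']
z=P[...,2]
ys,xs=np.where(r&(z>131)&(z<142)); p=P[ys,xs]; print('flange',len(p),np.median(p[:,2]))
q=p[:,:2].astype(np.float32); rc=cv2.minAreaRect(q); print(rc, cv2.boxPoints(rc).round())
b=r&(im[...,2].astype(int)>im[...,0]+50)&(z>110); rc=cv2.minAreaRect(P[b][:,:2].astype(np.float32)); print('blue',np.median(P[b][:,2]),rc)
t=r&(im[...,0].astype(int)>im[...,1]+60)&(im[...,0].astype(int)>im[...,2]+60)&(z>68); rc=cv2.minAreaRect(P[t][:,:2].astype(np.float32)); print('red',rc,np.nanpercentile(P[t][:,2],[2,50,98]))
A=np.c_[P[t][:,:2],np.ones(t.sum())]; print(np.linalg.lstsq(A,P[t][:,2],rcond=None)[0])
# tall things near
m=(z>120)&(np.hypot(P[...,0]-560,P[...,1]-150)<330)&~r
for c in np.unique((P[m]/50).round(),axis=0)[:40]: print(c*50,end=' ')
save('c',cv2.resize(im[140:290,270:470],(800,600),interpolation=cv2.INTER_CUBIC))
```

```text
flange 234 132.8264183725242
((546.9863891601562, 136.98280334472656), (138.18968200683594, 89.43620300292969), 5.831366062164307) [[474. 174.]
 [483.  85.]
 [620. 100.]
 [611. 188.]]
blue 124.3148604376658 ((512.39306640625, 132.72714233398438), (131.14271545410156, 86.44117736816406), 7.102160453796387)
red ((499.5311584472656, 200.84063720703125), (69.00019836425781, 192.13372802734375), 71.75395965576172) [ 80.79192579  85.52174036 122.4015496 ]
[-1.17612452e-01 -3.44891458e-01  2.18749145e+02]
[450. 100. 100.] [500. 100. 100.] [500. 100. 150.] [550. 100. 150.] [ 600. -200.  100.] [ 600. -200.  150.] [ 600. -200.  200.] [ 600. -200.  250.] [ 600. -150.  100.] [ 600. -150.  150.] [ 600. -150.  200.] [ 600. -150.  250.] [600.   0. 150.] [600.  50. 100.] [600.  50. 150.] [600.  50. 300.] [600. 100. 150.] [600. 150. 150.] [600. 200. 100.] [600. 200. 150.] [ 650. -150.  100.] [ 650. -150.  150.] [ 650. -150.  200.] [ 650. -150.  250.] [ 650. -100.  100.] [ 650. -100.  150.] [ 650. -100.  200.] [ 650. -100.  250.] [ 650. -100.  300.] [ 650. -100.  350.] [ 650. -100.  400.] [650. -50. 100.] [650. -50. 150.] [650. -50. 200.] [650. -50. 250.] [650. -50. 300.] [650. -50. 350.] [650.  -0. 100.] [650.   0. 150.] [650.  -0. 200.]
```

View pics/c.png

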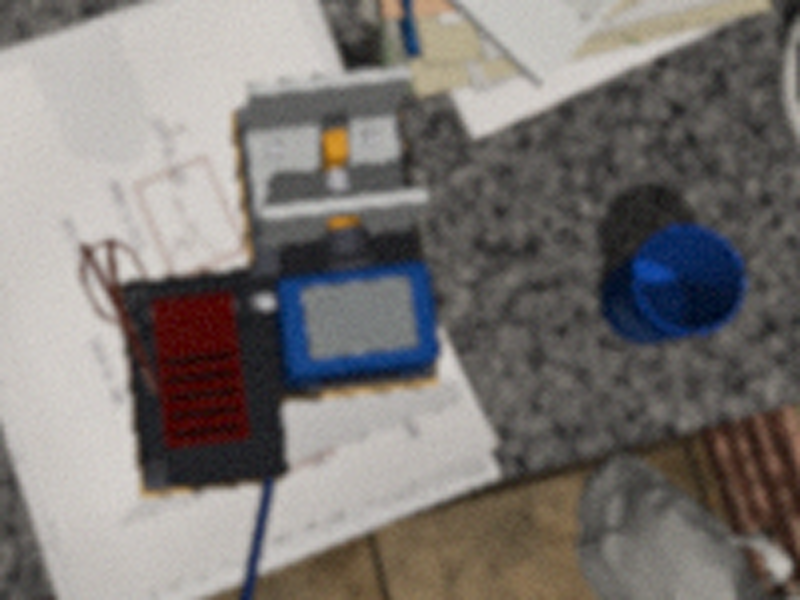

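```bash
cat >> h.py <<'E'
def go(xyz,yaw=None):
    s=ctrl.read_state(); R=Ro.from_euler('xyz',s['tool_rot']).as_matrix()
    dd=R.T@(np.array(xyz)-s['eef_pos'])/10
    sp=0
    if yaw is not None: sp=-np.degrees((yaw-s['tool_rot'][2]+np.pi)%(2*np.pi)-np.pi)
    print('shift cm',dd.round(2),'spin',round(sp,1),'f',np.round(s['force'],1),'pos',np.round(s['eef_pos'],1),np.round(s['tool_rot'],3),s['clock'])
E
python3 - <<'E'
from h import *
go([428,215,220],3.24)
im,d,P=cam('top')
q=ctrl.trace('top','pedal')[0]['pixels']; p=P[q]; p=p[(p[:,2]>72)&(p[:,2]<112)]
print(len(p),cv2.minAreaRect(p[:,:2].astype(np.float32)))
c,*_=np.linalg.lstsq(np.c_[p[:,:2],np.ones(len(p))],p[:,2],rcond=None);print(c,np.arctan2(-c[1],-c[0]))
E
```

```text
shift cm [-29.92 -27.59   3.63] spin -30.3 f [-0.1 -0.1  0.7] pos [271.4 590.7 256.3] [ 3.142 -0.     2.711] 0.8
745 ((450.6489562988281, 216.76409912109375), (88.0897216796875, 47.85735321044922), 7.183078765869141)
[-2.97923105e-01 -3.37152685e-02  2.34573128e+02] 0.11268825500201707
```

play_rows([
  [1,-3,-2.8,0,-4],
  [1,-7,-6.5,0,-8],
  [1,-10.5,-9.7,0.5,-12],
  [1,-14,-13,1,-16],
  [1,-17.5,-16,1.5,-20],
  [1,-21,-19,2,-24],
  [1,-24,-22,2.5,-28],
  [1,-27,-25,3,-31],
  [1,-29.9,-27.6,3.6,-31],
  [1,-29.9,-27.6,3.6,-31],
])

```text
clock: 1.9
eef_pos: [429.8, 208.5, 219.8]
tool_rot: [-3.138, -0.001, -3.041]
force: [0.9, 0.2, -0.2]
width: -0.3
gripper_force: 0.0
```

Run:
```python
from h import *
im,d,P=cam('wrist'); print(ctrl.read_state()['width'])
for o in ['pedal','bolt_head','fixture']:
    for q in ctrl.trace('wrist',o)[:1]:
        p=P[q['pixels']]; p=p[np.isfinite(p[:,0])]; print(o,q['confidence'],q['bbox'],len(p), np.median(p,0).round(1),np.percentile(p,[2,98],axis=0).round())
        if o=='pedal':
            p=p[(p[:,2]>72)&(p[:,2]<112)]; print(cv2.minAreaRect(p[:,:2].astype(np.float32)))
go([428.5,214,126],3.26)
save('w1',im)
```

```text
0.02401122458227118
pedal 0.86 [296.6, 165.6, 358.1, 260.7] 4105 [435.9 218.2  99.6] [[408. 193.  85.]
 [478. 243. 108.]]
((451.0227966308594, 218.28985595703125), (87.72208404541016, 47.896949768066406), 7.007688522338867)
fixture 0.95 [146.2, 126.0, 372.2, 353.0] 24584 [451.8 168.6  95.8] [[386.  89.  29.]
 [541. 255. 129.]]
shift cm [-0.05 -0.25  9.46] spin -0.4 f [ 0.1 -0.2  0.4] pos [427.7 216.3 220.6] [ 3.141  0.    -3.03 ] 2.1
```

View pics/w1.png

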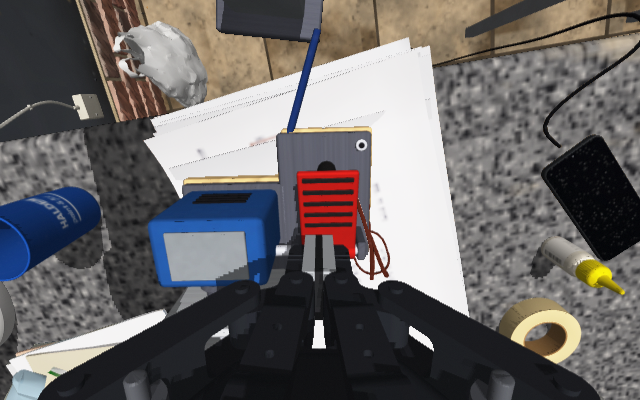

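play_rows([
  [1,0,0,4,0],
  [1,0,0,7.5,0],
  [1,0,0,8.8,0],
  [1,0,0,9.4,0],
  [1,0,0,9.8,0],
  [1,0,0,10.2,0],
  [1,0,0,10.5,0],
  [1,0,0,10.8,0],
  [1,0,0,11.0,0],
  [1,0,0,11.0,0],
])

```text
clock: 3.1
eef_pos: [427.9, 215.1, 110.2]
tool_rot: [3.142, -0.0, -3.031]
force: [1.1, 0.3, 0.0]
width: -0.3
gripper_force: 0.0
```

Run:
```python
from h import *
im,d,P=cam('top')
p=P[ctrl.trace('top','pedal')[0]['pixels']]; p=p[(p[:,2]>65)&(p[:,2]<112)]
print(np.percentile(p,[5,50,95],axis=0).round())
go([0,0,0])
```

```text
[[489. 482.  66.]
 [494. 489.  68.]
 [503. 496.  86.]]
shift cm [ 44.9  -16.67  11.02] spin 0 f [ 0.4 -0.5  0.2] pos [428.  215.  110.3] [ 3.141  0.    -3.031] 3.2
```

play_rows([
  [1,0,0,-4,0],
  [1,0,0,-8,0],
  [0,0,0,-11,0],
  [0,0,0,-13,0],
  [0,0,0,-13,0],
])

```text
clock: 3.7
eef_pos: [429.5, 215.8, 243.1]
tool_rot: [3.139, 0.006, -3.032]
force: [1.3, 0.7, -0.5]
width: 43.5
gripper_force: 0.0
```

Run:
```python
from h import *
for n in ['wrist','top']:
    im,d,P=cam(n)
    for o in ['pedal','bolt_head']:
        for q in ctrl.trace(n,o)[:1]:
            p=P[q['pixels']]; p=p[np.isfinite(p[:,0])]; print(n,o,q['confidence'],q['bbox'],np.percentile(p,[3,50,97],axis=0).round())
    m=np.abs(P[...,2]-134)<4
    if n=='wrist': save('w2',im)
go([573,142,240],3.252)
```

```text
wrist pedal 0.86 [290.0, 149.9, 343.7, 247.6] [[405. 194.  81.]
 [445. 218.  83.]
 [490. 241.  85.]]
top bolt_head 0.49 [351.3, 172.1, 361.1, 182.8] [[568. 128. 115.]
 [576. 136. 126.]
 [583. 144. 129.]]
shift cm [-13.69  -8.82  -0.1 ] spin -0.0 f [-0.2  0.2  0.2] pos [427.2 214.6 239.2] [-3.141e+00 -2.000e-03 -3.031e+00] 4.0
```

View pics/w2.png

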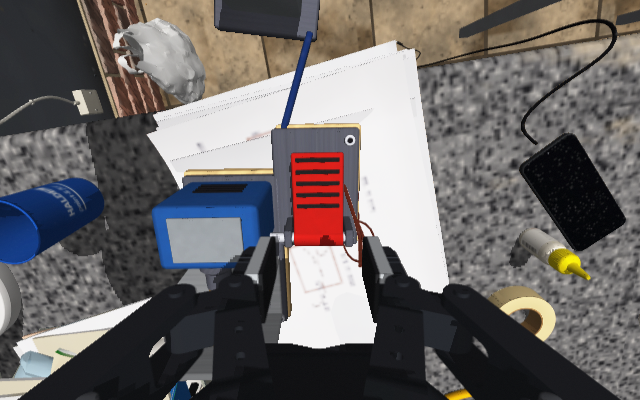

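play_rows([
  [0,-3,-2,-1,0],
  [0,-7,-4.6,-1,0],
  [0,-11,-7.2,-1,0],
  [0,-13.8,-9,-1,0],
  [0,-13.8,-9,-1,0],
  [0,-13.8,-9,-1,0],
])

```text
clock: 4.6
eef_pos: [574.4, 140.2, 248.8]
tool_rot: [-3.142, -0.003, -3.033]
force: [-1.3, 1.1, 0.5]
width: 85.3
gripper_force: 0.0
```

Run:
```python
from h import *
im,d,P=cam('wrist')
for o in ['bolt_head','fixture']:
    for q in ctrl.trace('wrist',o)[:1]:
        p=P[q['pixels']]; p=p[np.isfinite(p[:,0])]; print(o,q['confidence'],q['bbox'],np.percentile(p,[3,50,97],axis=0).round())
        if o=='bolt_head':
            t=p[p[:,2]>np.percentile(p[:,2],60)]; print('top',t.mean(0))
m=(np.abs(P[...,2]-134)<3.5)&(np.abs(P[...,0]-573)<70)&(np.abs(P[...,1]-142)<70)
print(m.sum())
a=.115;F=np.array([[np.cos(a),np.sin(a)],[-np.sin(a),np.cos(a)]])
L=(P[m][:,:2]-[573,142])@F.T; print(np.histogram(L[:,0],np.arange(-60,61,5)),np.percentile(L[:,1],[1,99]))
go([573,142,124],3.252)
save('w3',im)
```

```text
bolt_head 0.57 [305.5, 180.5, 334.0, 205.7] [[566. 130.  50.]
 [574. 140. 123.]
 [598. 154. 129.]]
top [576.38498084 137.05102227 127.72058392]
fixture 0.98 [259.1, 0.0, 466.0, 248.3] [[421.  92.  41.]
 [497. 155.  85.]
 [612. 242. 134.]]
2491
(array([  0,   0,   0,   0, 316, 834, 188,   0,   0,   0,   0,   0,   0,
         0,   0,   0,   0,   0,  16, 789, 324,   6,   9,   4]), array([-60, -55, -50, -45, -40, -35, -30, -25, -20, -15, -10,  -5,   0,
         5,  10,  15,  20,  25,  30,  35,  40,  45,  50,  55,  60])) [-55.68889879  44.3652967 ]
shift cm [2.000e-02 1.000e-02 1.258e+01] spin 0.1 f [0.5 0.1 0.3] pos [573.5 141.9 249.8] [ 3.141e+00 -2.000e-03 -3.029e+00] 4.75
```

View pics/w3.png

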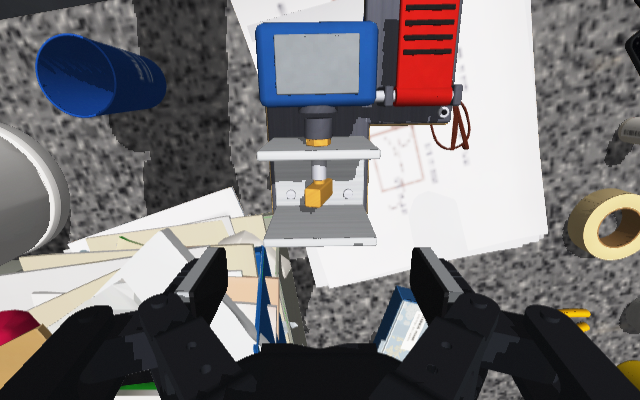

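Run:
```python
from h import *
im,d,P=cam('wrist')
X,Y,Z=P[...,0],P[...,1],P[...,2]
v,u=np.mgrid[0:400,0:640]
for nm,vr in [('front',(140,165)),('rear',(232,247))]:
    m=(np.abs(Z-134)<3)&(v>vr[0])&(v<vr[1])&(u>250)&(u<390)
    rc=cv2.minAreaRect(P[m][:,:2].astype(np.float32)); print(nm,m.sum(),rc,np.median(Z[m]))
for x in range(520,700,20):
    print(x,[int(np.nanmax(Z[(abs(X-x)<10)&(abs(Y-y)<10)&(Z<400)&(v<260)],initial=-1)) for y in range(20,240,20)])
```

```text
front 1304 ((540.8710327148438, 136.57855224609375), (8.423699378967285, 93.29466247558594), 7.141050815582275) 134.15970171495053
rear 1082 ((611.7743530273438, 146.0176239013672), (8.409448623657227, 93.33781433105469), 7.270734786987305) 134.04727463270612
520 [3, 2, 2, 44, 122, 124, 124, 44, 44, 44, 43]
540 [2, 2, 2, 44, 135, 136, 135, 136, 136, 30, 18]
560 [2, 2, 2, 40, 255, 52, 129, 100, 254, 251, 17]
580 [2, 2, 2, 246, 247, 126, 130, 105, 55, 43, 17]
600 [165, 166, 37, 30, 54, 132, 135, 135, 136, 134, 17]
620 [166, 170, 168, 131, 136, 135, 136, 135, 135, 42, 17]
640 [46, 140, 140, 131, 131, -1, -1, -1, -1, 17, 18]
660 [47, 59, 64, 60, 64, -1, -1, -1, 17, 17, 17]
680 [46, 45, -1, -1, 64, 54, 18, 20, 19, 18, 19]
```

Run:
```python
from h import *
go([576.3,141.3,115],3.2676)
```

```text
shift cm [-0.27 -0.09 13.51] spin -0.8 f [-0.5  0.1  0.3] pos [573.7 141.9 250.1] [ 3.141e+00 -1.000e-03 -3.029e+00] 4.8
```

play_rows([
  [0.35,-0.27,-0.09,0,-0.8],
  [0.35,-0.27,-0.09,3,-0.8],
  [0.35,-0.27,-0.09,6,-0.8],
  [0.35,-0.27,-0.09,8.5,-0.8],
  [0.35,-0.27,-0.09,10.5,-0.8],
  [0.35,-0.27,-0.09,12,-0.8],
  [0.35,-0.27,-0.09,13,-0.8],
  [0.35,-0.27,-0.09,13.5,-0.8],
  [0.35,-0.27,-0.09,13.5,-0.8],
])

```text
clock: 5.7
eef_pos: [577.5, 140.3, 115.1]
tool_rot: [3.142, -0.0, -3.017]
force: [0.1, 0.8, 0.5]
width: 55.5
gripper_force: 0.0
```

Run:
```python
from h import *
im,d,P=cam('wrist'); go([576.3,141.3,115],3.2676)
save('w4',im)
```

```text
shift cm [0.15 0.11 0.06] spin -0.1 f [-0.1  0.1 -0.1] pos [577.9 140.3 115.6] [ 3.141e+00  1.000e-03 -3.017e+00] 5.75
```

View pics/w4.png

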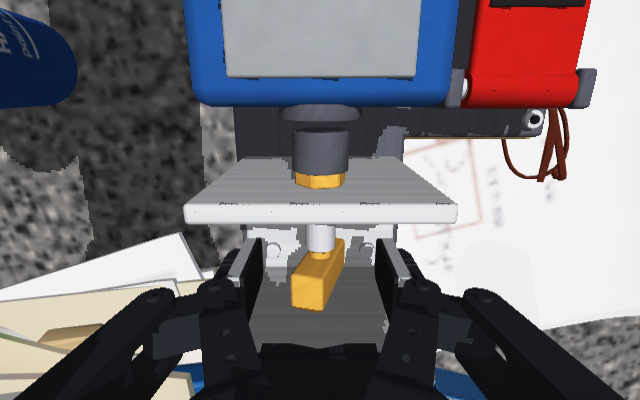

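The leaning head (px 318,275) sits between the two pads, with its shaft at 321, midway. I'll close the fingers.

play_rows([
  [0.55,0.1,0.1,0,0],
  [0.65,0.1,0.1,0,0],
  [0.75,0.1,0.1,0,0],
  [0.85,0.1,0.1,0,0],
  [1,0.1,0.1,0,0],
  [1,0.1,0.1,0,0],
  [1,0.1,0.1,0,0],
  [1,0.1,0.1,0,0],
  [1,0.1,0.1,0,0],
  [1,0.1,0.1,0,0],
])

```text
clock: 6.75
eef_pos: [577.1, 140.8, 115.9]
tool_rot: [-3.141, 0.001, -3.018]
force: [0.5, -1.7, 6.6]
width: 13.9
gripper_force: 58.3
```

Run:
```python
from h import *
im,d,P=cam('wrist'); go([576.3,141.3,115],3.2676); s=ctrl.read_state(); print(s['torque'],s['width'],s['gripper_force'])
save('w5',im)
```

```text
shift cm [0.07 0.06 0.09] spin -0.1 f [ 0.6 -2.2  5.8] pos [577.1 140.8 115.9] [-3.141e+00  1.000e-03 -3.018e+00] 6.8
[-0.22467004  0.07904178  0.00512248] 13.383373589403021 58.34630906581879
```

View pics/w5.png

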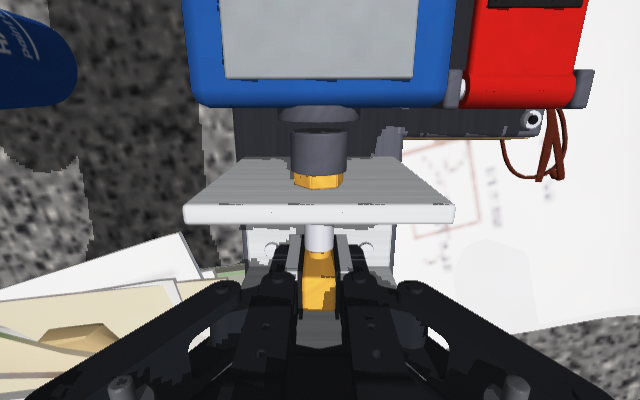

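The head is now upright between the pads (px 320,280) at 14 mm width, with low side force. I'll hold it briefly, check the treadle and hand in.

play_rows([
  [1,0,0,0,0],
  [1,0,0,0,0],
  [1,0,0,0,0],
  [1,0,0,0,0],
  [1,0,0,0,0],
])

```text
clock: 7.3
eef_pos: [577.1, 140.8, 115.8]
tool_rot: [-3.141, 0.001, -3.018]
force: [-0.6, -1.4, 5.9]
width: 13.3
gripper_force: 58.3
```

Run:
```python
from h import *
im,d,P=cam('top')
X,Y,Z=P[...,0],P[...,1],P[...,2]
m=(abs(X-428)<10)&(abs(Y-216)<10); z=np.nanmedian(Z[m]); s=ctrl.read_state()
print(z,s['width'],s['gripper_force'],s['force'])
if z<88 and abs(s['width']-14)<1.5: print(ctrl.finish_job())
```

```text
81.17380106013991 13.244298600371275 58.346423506736755 [ 0.3294259  -1.40341003  5.02524378]
the job is handed in; nothing more can be done
None
```

I handed the job in at about 7.4 s: the treadle is down on its stop (81 mm at the pressing point), and the bolt head is gripped across its flats at 58 N and held upright; the cup, glue bottle and tape roll were never touched.

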